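# Pack the pump rebuild kit into the service tote

## Robot

A 6-joint arm with a two-finger parallel gripper is mounted at the origin on the work surface. World frame = base frame: x ahead of the robot, y to its left, z up, the work surface at z = 0. Lengths are in m, angles in rad, forces in N, time in s.
With the tool pointing down it reaches from about 0.375 to 0.975 m from the base axis. Payload 3.8 kg.
Tool frame: the origin (TCP) lies at the very end of the fingers, on their centre line; the grasp point (between the pads) lies bot.grip_point_offset behind it (bot.grip_point_offset is the distance from the TCP to the grasp point, in m); z points along the fingers, y is the line along which they close (so a half turn about z gives the same grasp; the last joint's range is limited). The gripper opens to 85 mm and grips with 20 to 120 N. Pads are 22 mm wide; open, the fingers measure 114 mm over their backs; the gripper's body (76 mm by 85 mm) begins 54 mm behind the grasp point. The pads swing forward as they close: fully open they stand 13 mm farther back than shut.
Start: joints at [-1.21, 0.264, 1.604, -0, 1.274, -0.037], TCP at [0.261, -0.622, 0.231] pointing down, gripper open.
Joint ranges: [-2.63, 2.63], [-0.94, 2.18], [0.31, 2.57], [-1.31, 4.45], [0, 2.66], [-2.55, 2.55]. Speed limits (rad/s): [2.57, 2.57, 3.14, 3.14, 3.14, 3.14].

## Interface

Orientations are given as a rotation vector (axis times angle).
In Python, from workcell import bot, vision gives the robot as it stands.
- The arm moves only by the tool play_rows, never from a script. Its argument "rows" is a list of rows, each an object of numbers: "dx", "dy", "dz": the shift along the tool's x, y, z as a fraction of full scale; "roll": the turn about the tool's z as a fraction of full scale; "fingers": the closure, from 0 (fully open) to 1 (shut). In form: [{"dx": .., "dy": .., "dz": .., "roll": .., "fingers": ..}, ...]. A call has 1 to 20 rows; each row shifts and turns the commanded pose from where the row before left it, along the tool's axes as they then stand; what a row does not reach is not made up. Full scale, the value 1, is 0.04 m for a shift and 4 degrees for a turn. A row lasts 1/12 s, in which the tool goes at most 41.7 mm and 7.16 degrees, less where a joint would pass 70% of its speed; a pose out of reach is approached as far as the arm can. A call with a number of a shift or a turn outside -1 to 1 is refused whole. A call with a gripper value outside its range is refused whole. The fingers move at their own pace and stop on an object; "grip_force" is the grip in N (left out, the last holds). Time passes only in rows, so rows that do not move let the fingers close. It gives the time, the measured TCP pose, the force and the opening at its end, in the units of the state.
- bot.read_state(): the state, without advancing time (a new reading comes with each control period).
- vision.read_camera(name): name is "scene" or "top" or "wrist"; returns a dict with "pixels" (480x640x3 uint8, red, green, blue), "depth" (480x640 float32, m along the optical axis (not along the pixel's ray), 0 where there is no reading), "fx", "fy", "cx", "cy" (pixels), "distortion" ([k1, k2, p1, p2, k3] as OpenCV has them; the pictures are not rectified), "R" (3x3) and "t" (3): a world point X has camera coordinates R X + t. Camera axes: x right, y down, z forward; pixel columns grow to the right and rows downward; lengths in m; the calibration is good to about 2 mm. A picture is of the moment at which its call begins.
- bot.finish_job(): hands the job in, once; it reports no verdict.
The state is a dict: "time": time; "q": joint angles; "joint_vel": joint speeds; "joint_torque": joint torques, N m; "tool_pos": TCP position; "tcp_rot": TCP orientation; "wrist_force": force on the tool from outside, world axes, zero at the start; "torque": the same for the moment, N m; "width": opening from 0.0 (shut) to 1.0 (fully open).
Only numpy, scipy, OpenCV 4.12 (cv2) and the standard library are available. Lean on these libraries where they do the work, as an engineer would, in place of code of your own. Each camera call takes 0.05 s, during which the arm holds its last target. There are 200 camera calls.

## Task

Pack the pump kit in the blue tote: slide its white divider towards the robot so the long shaft fits, then lay the shaft with only two square blocks flat in the long bay, set the L-shaped bracket on its base in the middle bay and the bearing (ring with a hole) flat in the small end bay. Leave the look-alikes on the mat (three-block shaft, T-shaped bracket, plug without a hole) and the oil filter where they are.

Things in the scene. Friction and masses are not known exactly. Their poses are not given: they have to be found in the camera images.
- tote: Blue open tote fixed to the bench, 350 x 130 x 40 mm; walls, floor 5 mm thick. Origin: centre of underside; x along its length, roughly away from the robot; z up. Fixed cross wall, 4 mm, at x -86 mm: small end bay x -170 to -88 mm (robot's end). Sliding divider splits x -84 to +170 mm into middle bay (robot's side) and long bay (far side). Tote and parts mat swap sides between starts.
- divider (a joint): White divider, 6 mm thick, plate top 39 mm above bench; q in m, 0 to 0.15. Its mid-plane is at x = 0.100 - q in the tote frame; long bay 0.067 + q long, middle bay 0.181 - q. Starts at 0 to 0.04. Slides with 1.5 N friction, stays put. Grip tab on the tote's centre line: 12 mm thick along tote x, 30 mm wide along y, top 59 mm above bench.
- shaft: PUMP SHAFT, for the long bay: steel, 140 mm long, 16 mm round bar with a 24 mm square block at each end (block centres 58 mm from the middle), middle bare. Origin mid-length on its axis, 12 mm above what it lies on; x along its length. Starts on the black mat (top 3 mm above bench), roughly along world y.
- other_shaft: Look-alike shaft: same as the pump shaft, but with a third square block in the middle. Leave it. Origin in its middle on the axis; x along its length.
- bracket: L BRACKET, for the middle bay: aluminium base plate 50 x 36 x 6 mm (x, y, z) with a 10 mm thick, 36 mm wide upright at one end (centred at x -20 mm), its top 34 mm above the underside. Origin: centre of base underside; z up. Starts on the mat, its y within 30 degrees of world y; best gripped across the 36 mm width of the upright.
- other_bracket: Look-alike bracket: same base, but the upright stands in the middle (an upside-down T). Leave it. Origin: centre of the base's underside.
- bearing: BEARING, for the small end bay: steel ring lying flat on the mat, 44 mm outside, 22 mm hole, 16 mm high. Origin: centre of its underside.
- plug: Look-alike plug: solid steel disc, 44 mm across, 16 mm high, no hole. Leave it. Origin: centre of its underside.
- oil_filter: Bystander: black upright oil filter, 76 mm across, 92 mm high, with a white band, beyond the work. Origin: centre of its underside.
Not all that is in view belongs to the job. Leave any pink or turquoise look-alike of the shaft alone.

How it is judged:
At the end, for the whole second after the job is handed in: Shaft flat in the long bay; L bracket flat on its base in the middle bay; bearing flat in the small end bay; all at rest on the tote floor; divider slid to 70 mm or more; look-alikes and oil filter within 30 mm of their starts (value of joint divider above 0.07 m and x of shaft in the frame of tote between 0.02 and 0.12 m and y of shaft in the frame of tote between -0.055 and 0.055 m and z of shaft in the frame of tote between 0.01 and 0.022 m and angle between shaft's own x axis and vertical between 1.49 and 1.65 rad and x of bracket in the frame of tote between -0.08 and 0.01 m and y of bracket in the frame of tote between -0.05 and 0.05 m and z of bracket in the frame of tote between 0 and 0.01 m and angle between bracket's own z axis and vertical below 0.1 rad and x of bearing in the frame of tote between -0.16 and -0.095 m and y of bearing in the frame of tote between -0.05 and 0.05 m and z of bearing in the frame of tote between -0.002 and 0.024 m and (angle between bearing's own z axis and vertical below 0.12 rad or angle between bearing's own z axis and vertical above 3.02 rad) and linear speed of each of shaft, bracket, bearing below 0.02 m/s and angular speed of each of shaft, bracket, bearing below 0.2 rad/s and distance of each of other_shaft, other_bracket, plug, oil_filter from where it was at the start of the episode below 0.03 m); the robot touches nothing.
It fails at once if a look-alike or the oil filter is moved by more than 30 mm (distance of any of other_shaft, other_bracket, plug, oil_filter from where it was at the start of the episode above 0.03 m).
It also fails if it takes over 104 s, if anything falls off the work surface, if the arm or the gripper's body presses on something with over 40 N, if the wrist force passes 120 N, or if a joint passes its speed limit or range.

## Working session

There is one attempt and no reset: what is moved stays moved. The work goes in short steps, Python scripts to look and compute and a tool call to move; the robot and the scene stay as the last step left them, time stands still between calls to the robot, and variables do not carry over. Pictures are saved under pics/ and viewed, on a budget of 14 in all, crops included, one or two more only if the job needs it, and the job is handed in when it is done.

Besides the shell and the picture viewer there is one more tool, called after "Call:" as name(argument=value, ...), one argument or row to a line, values as JSON. play_rows: Moves the arm, as the interface text tells. Its arguments: {"type":"object","properties":{"rows":{"type":"array","items":{"type":"object","properties":{"dx":{"type":"number","minimum":-1,"maximum":1},"dy":{"type":"number","minimum":-1,"maximum":1},"dz":{"type":"number","minimum":-1,"maximum":1},"roll":{"type":"number","minimum":-1,"maximum":1},"fingers":{"type":"number"}}}},"grip_force":{"type":"number"}},"required":["rows"]}

```bash
mkdir -p pics; ls; cat > h.py <<'E'
import numpy as np, cv2
from workcell import bot, vision
def cam(n):
    c=vision.read_camera(n); K=np.array([[c['fx'],0,c['cx']],[0,c['fy'],c['cy']],[0,0,1.]])
    c['K']=K; c['D']=np.array(c['distortion'],float); c['R']=np.array(c['R']); c['t']=np.array(c['t']); return c
def world(c):  # HxWx3 world points
    h,w=c['depth'].shape; u,v=np.meshgrid(np.arange(w),np.arange(h))
    n=cv2.undistortPoints(np.stack([u,v],-1).reshape(-1,1,2).astype(float),c['K'],c['D']).reshape(h,w,2)
    z=c['depth'].astype(float); P=np.dstack([n*z[...,None],z]); W=(P-c['t'])@c['R']; W[z==0]=np.nan; return W
def save(n,img): cv2.imwrite('pics/'+n,cv2.cvtColor(img,cv2.COLOR_RGB2BGR))
E
python3 - <<'E'
from h import *
s=bot.read_state(); print(s, bot.grip_point_offset)
c=cam('top'); np.savez('top0.npz',W=world(c),px=c['pixels']); save('top0.png',c['pixels'])
E
```

```text
pics
{'time': 0.0, 'q': array([-1.20993052e+00,  2.64778587e-01,  1.60537672e+00, -1.89723871e-05,
        1.27370405e+00, -3.69065910e-02]), 'joint_vel': array([ 0.0001991 , -0.00013919, -0.00083558, -0.00082521, -0.0021442 ,
        0.00075002]), 'joint_torque': array([ 1.37624596e-03, -5.15111053e+01, -3.67316437e+01,  3.26907812e-04,
        1.29120424e-02,  6.56928677e-06]), 'tool_pos': array([ 0.26120065, -0.62161738,  0.22994342]), 'tcp_rot': array([-3.07747136e+00, -6.20275526e-01,  6.01901268e-04]), 'wrist_force': array([-1.0703862 , -0.21874039,  0.05527424]), 'torque': array([-0.05497334, -0.01190631,  0.01686338]), 'width': 1.0010241563211175} 0.0187
```

View pics/top0.png

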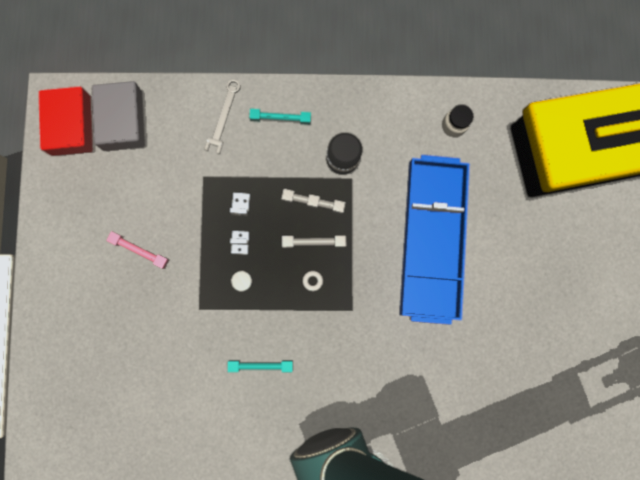

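The top view shows the black mat (200–352, 178–310) and the blue tote (402–468, 157–322). These are the candidates:
- **Shafts:** the one at (314,241) has two blocks, the one at (313,201) has three. The pink and turquoise ones are decoys.
- **Brackets:** (240,203) against (240,242). I need the crop to tell them apart.
- **Discs:** (313,281) has a hole, (241,281) is solid.

I'll confirm these in a crop and measure them.

```bash
python3 - <<'E'
from h import *
d=np.load('top0.npz'); W=d['W']; px=d['px']
a=cv2.resize(px[175:312,198:354],None,fx=5,fy=5,interpolation=cv2.INTER_CUBIC)[:600,:800]
save('crop0.png',a)
g=px.astype(int).sum(2); m=np.zeros(g.shape,np.uint8); m[180:308,204:350]=(g[180:308,204:350]>300)
n,l,s,ce=cv2.connectedComponentsWithStats(m)
for i in range(1,n):
    if s[i,4]<30: continue
    P=W[l==i]; z=P[:,2]; Q=P[z>0.012-0.004]
    r=cv2.minAreaRect(Q[:,:2].astype(np.float32)*1000)
    print(ce[i].round(0),s[i,4],'mean',Q.mean(0).round(4),'rect',np.round(r[0],1),np.round(r[1],1),round(r[2],1),'zpct',np.percentile(z,[5,50,95]).round(4))
R=px.astype(int); b=((R[...,2]>120)&(R[...,0]<90)).astype(np.uint8)
n,l,s,ce=cv2.connectedComponentsWithStats(b); i=1+np.argmax(s[1:,4])
P=W[l==i]; P=P[(P[:,2]>0.034)&(P[:,2]<.05)]; r=cv2.minAreaRect(P[:,:2].astype(np.float32)*1000); print('tote',r, cv2.boxPoints(r), np.percentile(P[:,2],[5,50,95]))
w=np.zeros(g.shape,bool); w[195:220,408:468]=R[195:220,408:468].min(2)>150
P=W[w]; T=P[P[:,2]>.05]; print('div',np.median(P,0),'tab',len(T),T.mean(0),T.min(0),T.max(0))
for p in [(436,157),(436,322),(436,300),(436,240),(344,150)]: print(p,W[p[1],p[0]].round(4))
E
```

```text
[313. 200.] 601 mean [0.646  0.0804 0.0253] rect [648.4  78.8] [141.6  28.9] 77.8 zpct [nan nan nan]
[240. 203.] 378 mean [0.6386 0.2428 0.019 ] rect [640.5 243.1] [36.9 50.6] 88.3 zpct [nan nan nan]
[239. 242.] 412 mean [0.5539 0.2423 0.0182] rect [554.5 242.2] [36.7 50.3] 86.8 zpct [nan nan nan]
[314. 241.] 557 mean [0.5554 0.0772 0.0245] rect [556.   76.2] [ 24.7 142.6] 0.9 zpct [nan nan nan]
[241. 281.] 346 mean [0.4681 0.2372 0.0196] rect [468.4 237.7] [41.8 41.9] 1.9 zpct [nan nan nan]
[312. 281.] 278 mean [0.4691 0.081  0.0193] rect [469.2  81. ] [42.1 43.2] 74.9 zpct [nan nan nan]
tote ((563.260986328125, -190.43130493164062), (130.99484252929688, 369.5102233886719), 85.2740707397461) [[ 373.7377  -240.48416]
 [ 741.99164 -270.92795]
 [ 752.7843  -140.37845]
 [ 384.53033 -109.93466]] [0.03551639 0.04007124 0.04443417]
div [nan nan nan] tab 72 [ 0.63105818 -0.19670151  0.0599124 ] [ 0.62497832 -0.21000741  0.05397732] [ 0.63867617 -0.1830907   0.06384991]
(436, 157) [ 0.7445 -0.1958  0.0397]
(436, 322) [ 0.3788 -0.1875  0.0353]
(436, 300) [ 0.4267 -0.1958  0.006 ]
(436, 240) [ 0.5611 -0.1985  0.0083]
(344, 150) [0.743  0.0154 0.0927]
```

View pics/crop0.png

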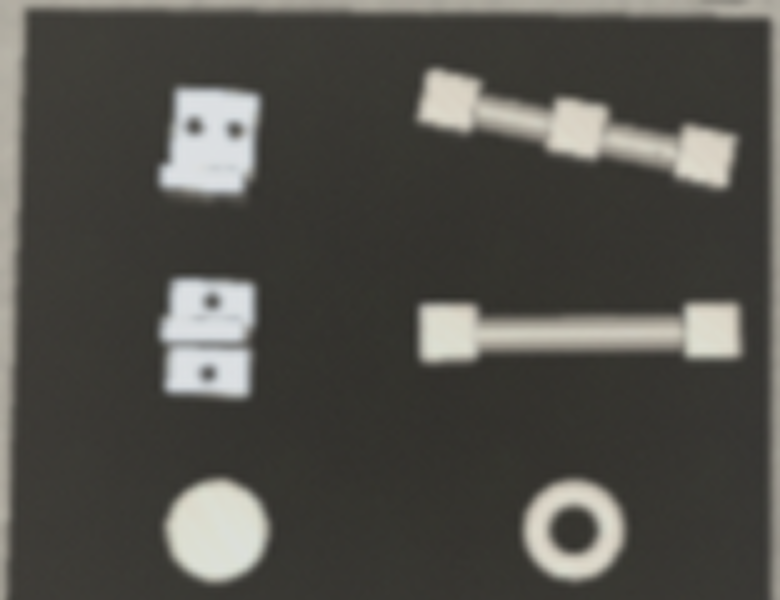

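The crop confirms the targets. The L bracket, with its upright at one end on the robot's side, is the top-left part at image (240,203), world (0.640, 0.243). The two-block shaft is at (0.556, 0.076) and the ring at (0.469, 0.081). The tote centre is (0.563, -0.190) with yaw -4.7°, and the divider is at q ≈ 0.032. I'll start with the divider, with the fingers shut, behind the tab.

Call:
play_rows(
  rows=[
    {"roll": 0.98,"fingers": 1},
    {"roll": 0.98,"fingers": 1},
    {"roll": 0.98,"fingers": 1},
    {"roll": 0.98,"fingers": 1},
    {"roll": 0.98,"fingers": 1},
    {"roll": 0.98,"fingers": 1},
    {"roll": 0.98,"fingers": 1},
    {"fingers": 1},
  ],
)

```text
validation failed for argument at $.ro...
```

Call:
play_rows(
  rows=[
    {"dx": 0.61,"dy": -0.71,"fingers": 1},
    {"dx": 0.61,"dy": -0.71,"fingers": 1},
    {"dx": 0.61,"dy": -0.71,"fingers": 1},
    {"dx": 0.61,"dy": -0.71,"fingers": 1},
    {"dx": 0.61,"dy": -0.71,"fingers": 1},
    {"dx": 0.61,"dy": -0.71,"fingers": 1},
    {"dx": 0.61,"dy": -0.71,"fingers": 1},
    {"dx": 0.61,"dy": -0.71,"fingers": 1},
    {"dx": 0.61,"dy": -0.71,"fingers": 1},
    {"dx": 0.61,"dy": -0.71,"fingers": 1},
    {"dx": 0.61,"dy": -0.71,"fingers": 1},
    {"dx": 0.61,"dy": -0.71,"fingers": 1},
    {"dx": 0.61,"dy": -0.71,"fingers": 1},
    {"dx": 0.61,"dy": -0.71,"fingers": 1},
    {"dx": 0.61,"dy": -0.71,"fingers": 1},
    {"dx": 0.61,"dy": -0.71,"fingers": 1},
    {"fingers": 1},
  ],
)

```text
validation failed for argument at $.ro...
```

```bash
cat >> h.py <<'E'
from scipy.spatial.transform import Rotation as Ro
C=np.array([.5633,-.1904]); TY=np.deg2rad(-4.73)
def tote(x,y=0): return C+x*np.array([np.cos(TY),np.sin(TY)])+y*np.array([-np.sin(TY),np.cos(TY)])
def to(xy,z=None,yaw=None):
    """print units of full scale still to go: roll, then dx,dy,dz (after the roll)"""
    s=bot.read_state(); M=Ro.from_rotvec(s['tcp_rot']).as_matrix(); p=np.array(s['tool_pos'])
    y0=np.degrees(np.arctan2(M[1,0],M[0,0])); yaw=y0 if yaw is None else yaw
    M=Ro.from_euler('z',yaw-y0,degrees=True).as_matrix()@M
    d=np.array([*xy,p[2] if z is None else z])-p
    print('t',round(s['time'],2),'pos',p.round(4),'yaw',round(y0,2),'width',round(s['width'],3),'F',np.round(s['wrist_force'],1),'q6',round(s['q'][5],2))
    print('target',d+p,'roll',round((y0-yaw+180)%360/4-45,2),'dxyz',np.round(M.T@d/.04,2))
E
python3 -c "
from h import *
to(tote(.125),.045,-4.73)"
```

```text
t 0.05 pos [ 0.2613 -0.6216  0.23  ] yaw 22.79 width 1.0 F [-0.1  0.1 -0.3] q6 -0.04
target [ 0.68787429 -0.20070754  0.045     ] roll 6.88 dxyz [  9.76 -11.36   4.65]
```

Call:
play_rows(
  rows=[
    {"dx": 0,"dy": 0,"dz": 0,"roll": 0.98,"fingers": 1},
    {"dx": 0,"dy": 0,"dz": 0,"roll": 0.98,"fingers": 1},
    {"dx": 0,"dy": 0,"dz": 0,"roll": 0.98,"fingers": 1},
    {"dx": 0,"dy": 0,"dz": 0,"roll": 0.98,"fingers": 1},
    {"dx": 0,"dy": 0,"dz": 0,"roll": 0.98,"fingers": 1},
    {"dx": 0,"dy": 0,"dz": 0,"roll": 0.98,"fingers": 1},
    {"dx": 0,"dy": 0,"dz": 0,"roll": 0.98,"fingers": 1},
  ],
)

```text
time: 0.63
tool_pos: [0.2613, -0.6217, 0.2302]
tcp_rot: [-3.137, 0.133, 0.001]
wrist_force: [0.3, -0.2, -1.0]
width: 0.007
```

Call:
play_rows(
  rows=[
    {"dx": 0.61,"dy": -0.71,"dz": 0,"roll": 0,"fingers": 1},
    {"dx": 0.61,"dy": -0.71,"dz": 0,"roll": 0,"fingers": 1},
    {"dx": 0.61,"dy": -0.71,"dz": 0,"roll": 0,"fingers": 1},
    {"dx": 0.61,"dy": -0.71,"dz": 0,"roll": 0,"fingers": 1},
    {"dx": 0.61,"dy": -0.71,"dz": 0,"roll": 0,"fingers": 1},
    {"dx": 0.61,"dy": -0.71,"dz": 0,"roll": 0,"fingers": 1},
    {"dx": 0.61,"dy": -0.71,"dz": 0,"roll": 0,"fingers": 1},
    {"dx": 0.61,"dy": -0.71,"dz": 0,"roll": 0,"fingers": 1},
    {"dx": 0.61,"dy": -0.71,"dz": 0,"roll": 0,"fingers": 1},
    {"dx": 0.61,"dy": -0.71,"dz": 0,"roll": 0,"fingers": 1},
    {"dx": 0.61,"dy": -0.71,"dz": 0,"roll": 0,"fingers": 1},
    {"dx": 0.61,"dy": -0.71,"dz": 0,"roll": 0,"fingers": 1},
    {"dx": 0.61,"dy": -0.71,"dz": 0,"roll": 0,"fingers": 1},
    {"dx": 0.61,"dy": -0.71,"dz": 0,"roll": 0,"fingers": 1},
    {"dx": 0.61,"dy": -0.71,"dz": 0,"roll": 0,"fingers": 1},
    {"dx": 0.61,"dy": -0.71,"dz": 0,"roll": 0,"fingers": 1},
    {"dx": 0,"dy": 0,"dz": 0,"roll": 0,"fingers": 1},
  ],
)

```text
time: 2.05
tool_pos: [0.6912, -0.195, 0.2299]
tcp_rot: [-3.136, 0.119, -0.002]
wrist_force: [-0.0, 0.1, -0.7]
width: 0.0
```

```bash
python3 -c "
from h import *
to(tote(.125),.045,-4.73)"
```

```text
t 2.05 pos [ 0.6912 -0.195   0.2299] yaw -4.36 width 0.0 F [-0.   0.1 -0.7] q6 1.33
target [ 0.68787429 -0.20070754  0.045     ] roll 0.09 dxyz [-0.07  0.16  4.62]
```

Good accuracy. Now I'll descend behind the tab, then push about 108 mm towards the robot.

Call:
play_rows(
  rows=[
    {"dx": -0.07,"dy": 0.16,"dz": 0.7,"roll": 0.09,"fingers": 1},
    {"dx": 0,"dy": 0,"dz": 0.8,"roll": 0,"fingers": 1},
    {"dx": 0,"dy": 0,"dz": 0.8,"roll": 0,"fingers": 1},
    {"dx": 0,"dy": 0,"dz": 0.8,"roll": 0,"fingers": 1},
    {"dx": 0,"dy": 0,"dz": 0.8,"roll": 0,"fingers": 1},
    {"dx": 0,"dy": 0,"dz": 0.5,"roll": 0,"fingers": 1},
    {"dx": 0,"dy": 0,"dz": 0.22,"roll": 0,"fingers": 1},
    {"dx": -0.5,"dy": 0,"dz": 0,"roll": 0,"fingers": 1},
    {"dx": -0.4,"dy": 0,"dz": 0,"roll": 0,"fingers": 1},
    {"dx": -0.2,"dy": 0,"dz": 0,"roll": 0,"fingers": 1},
    {"dx": -0.2,"dy": 0,"dz": 0,"roll": 0,"fingers": 1},
    {"dx": -0.2,"dy": 0,"dz": 0,"roll": 0,"fingers": 1},
    {"dx": -0.2,"dy": 0,"dz": 0,"roll": 0,"fingers": 1},
    {"dx": -0.2,"dy": 0,"dz": 0,"roll": 0,"fingers": 1},
    {"dx": -0.2,"dy": 0,"dz": 0,"roll": 0,"fingers": 1},
    {"dx": -0.2,"dy": 0,"dz": 0,"roll": 0,"fingers": 1},
    {"dx": -0.2,"dy": 0,"dz": 0,"roll": 0,"fingers": 1},
    {"dx": -0.2,"dy": 0,"dz": 0,"roll": 0,"fingers": 1},
  ],
)

```text
time: 3.55
tool_pos: [0.5762, -0.1979, 0.0469]
tcp_rot: [3.138, -0.137, 0.001]
wrist_force: [1.5, -0.8, 1.4]
width: -0.0
```

```bash
python3 -c "
from h import *
to(tote(.017),.045,-4.73)
c=cam('scene'); save('s1.png',c['pixels'])"
```

```text
t 3.55 pos [ 0.5762 -0.1979  0.0469] yaw -5.01 width -0.0 F [ 1.5 -0.8  1.4] q6 1.29
target [ 0.5802421  -0.19180183  0.045     ] roll -0.07 dxyz [ 0.09 -0.16  0.05]
```

View pics/s1.png

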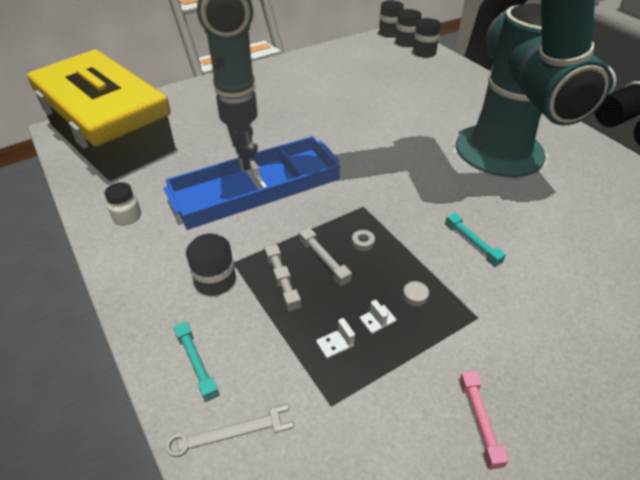

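The divider moved, and the tab is in front of the fingers at about (255,180) in the scene view. Next I'll retreat, open the fingers and go above the bearing.

Call:
play_rows(
  rows=[
    {"dx": 0.4,"dy": 0,"dz": 0,"roll": 0,"fingers": 1},
    {"dx": 0,"dy": 0,"dz": -0.7,"roll": 0,"fingers": 1},
    {"dx": 0,"dy": 0,"dz": -0.9,"roll": 0,"fingers": 1},
    {"dx": 0,"dy": 0,"dz": -0.8,"roll": 0,"fingers": 0},
    {"dx": 0,"dy": 0,"dz": -0.3,"roll": 0,"fingers": 0},
  ],
)

```text
time: 4.02
tool_pos: [0.5942, -0.1997, 0.1591]
tcp_rot: [3.137, -0.137, 0.008]
wrist_force: [1.4, -0.7, 0.7]
width: 0.275
```

```bash
python3 -c "
from h import *
to([.4692,.081],.002,-4.73)"
```

```text
t 4.02 pos [ 0.5942 -0.1997  0.1591] yaw -5.01 width 0.275 F [ 1.4 -0.7  0.7] q6 1.29
target [0.4692 0.081  0.002 ] roll -0.07 dxyz [-3.71 -6.74  3.9 ]
```

Call:
play_rows(
  rows=[
    {"dx": -0.37,"dy": -0.67,"dz": 0,"roll": -0.07,"fingers": 0},
    {"dx": -0.37,"dy": -0.67,"dz": 0,"roll": 0,"fingers": 0},
    {"dx": -0.37,"dy": -0.67,"dz": 0,"roll": 0,"fingers": 0},
    {"dx": -0.37,"dy": -0.67,"dz": 0,"roll": 0,"fingers": 0},
    {"dx": -0.37,"dy": -0.67,"dz": 0,"roll": 0,"fingers": 0},
    {"dx": -0.37,"dy": -0.67,"dz": 0,"roll": 0,"fingers": 0},
    {"dx": -0.37,"dy": -0.67,"dz": 0,"roll": 0,"fingers": 0},
    {"dx": -0.37,"dy": -0.67,"dz": 0,"roll": 0,"fingers": 0},
    {"dx": -0.37,"dy": -0.67,"dz": 0,"roll": 0,"fingers": 0},
    {"dx": -0.37,"dy": -0.67,"dz": 0,"roll": 0,"fingers": 0},
    {"dx": 0,"dy": 0,"dz": 0,"roll": 0,"fingers": 0},
    {"dx": 0,"dy": 0,"dz": 0,"roll": 0,"fingers": 0},
  ],
)

```text
time: 5.02
tool_pos: [0.4654, 0.0812, 0.1535]
tcp_rot: [3.139, -0.125, -0.004]
wrist_force: [-0.1, 0.9, 0.1]
width: 0.997
```

```bash
python3 -c "
from h import *
to([.4692,.081],.002,-4.73)
w=cam('wrist'); save('w1.png',w['pixels']); W=world(w)
g=w['pixels'].astype(int).sum(2)
m=((g>330)&(W[...,2]>.012)&(W[...,2]<.03)).astype(np.uint8)
n,l,s,ce=cv2.connectedComponentsWithStats(m)
for i in range(1,n):
    if s[i,4]>300:
        P=W[l==i]; r=cv2.minAreaRect(P[:,:2].astype(np.float32)*1000); print(ce[i],s[i,4],r,np.median(P[:,2]))
c=cam('top'); W=world(c); R=c['pixels'].astype(int)
w=np.zeros(g.shape,bool); w[195:270,405:468]=R[195:270,405:468].min(2)>150
P=W[w]; T=P[P[:,2]>.05]; T=T.mean(0); print('tab',T, 'tote x',(T[:2]-C)@np.array([np.cos(TY),np.sin(TY)]))
"
```

```text
t 5.02 pos [0.4654 0.0812 0.1535] yaw -4.55 width 0.997 F [-0.1  0.9  0.1] q6 1.77
target [0.4692 0.081  0.002 ] roll 0.05 dxyz [ 0.1  -0.    3.79]
[381.64719626   4.04906542] 428 ((628.3397827148438, 35.47898483276367), (42.19121170043945, 7.9902119636535645), 81.51546478271484) 0.02713584448469984
[317.45074564 116.52047889] 4761 ((556.9342651367188, 79.48799133300781), (23.86260223388672, 139.268798828125), 1.1691539287567139) 0.02387562600897677
[322.6559727  225.62935154] 1465 ((470.50823974609375, 81.69853973388672), (42.38908386230469, 41.96806335449219), 38.452171325683594) 0.019328780187501084
[141.67215815 240.8627128 ] 1821 ((469.6702575683594, 238.41067504882812), (42.69621276855469, 43.176727294921875), 24.827682495117188) 0.019503611208074072
[256.65826087 405.16869565] 1150 ((287.1773376464844, 170.31077575683594), (90.77278900146484, 25.536975860595703), 86.91040802001953) 0.020106151680614675
tab [ 0.55750128 -0.19077187  0.05947827] tote x -0.005748310849740319
```

View pics/w1.png

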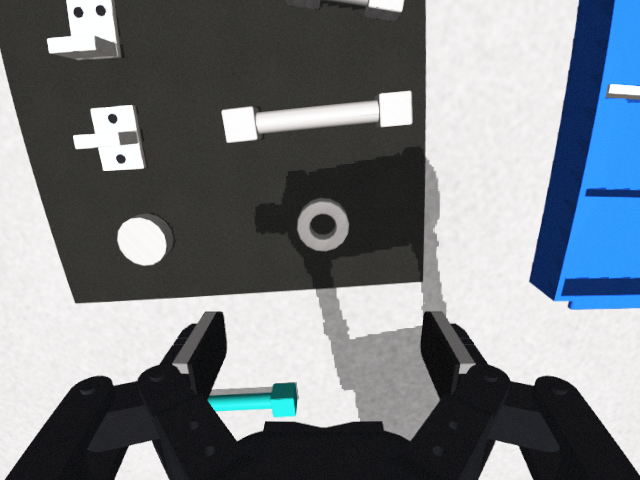

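The wrist view confirms the ring with its hole at (322,225), world (0.470, 0.081). It also gives the two-block shaft at (317,117), and the divider now reads q ≈ 0.106. I'll descend and grip.

Call:
play_rows(
  rows=[
    {"dx": 0.11,"dy": 0,"dz": 0.6,"roll": 0.05,"fingers": 0},
    {"dx": 0,"dy": 0,"dz": 0.8,"roll": 0,"fingers": 0.1},
    {"dx": 0,"dy": 0,"dz": 0.8,"roll": 0,"fingers": 0.2},
    {"dx": 0,"dy": 0,"dz": 0.8,"roll": 0,"fingers": 0.2},
    {"dx": 0,"dy": 0,"dz": 0.5,"roll": 0,"fingers": 0.2},
    {"dx": 0,"dy": 0,"dz": 0.29,"roll": 0,"fingers": 0.2},
    {"dx": 0,"dy": 0,"dz": 0,"roll": 0,"fingers": 0.2},
    {"dx": 0,"dy": 0,"dz": 0,"roll": 0,"fingers": 1},
    {"dx": 0,"dy": 0,"dz": 0,"roll": 0,"fingers": 1},
    {"dx": 0,"dy": 0,"dz": 0,"roll": 0,"fingers": 1},
    {"dx": 0,"dy": 0,"dz": 0,"roll": 0,"fingers": 1},
    {"dx": 0,"dy": 0,"dz": 0,"roll": 0,"fingers": 1},
  ],
  grip_force=50,
)

```text
time: 6.12
tool_pos: [0.473, 0.0798, 0.0042]
tcp_rot: [-3.138, 0.135, -0.005]
wrist_force: [-0.6, -0.7, 4.0]
width: 0.486
```

Call:
play_rows(
  rows=[
    {"dx": 0,"dy": 0,"dz": -0.3,"roll": 0,"fingers": 1},
    {"dx": 0,"dy": 0,"dz": -0.7,"roll": 0,"fingers": 1},
    {"dx": 0,"dy": 0,"dz": -0.8,"roll": 0,"fingers": 1},
    {"dx": 0,"dy": 0,"dz": -0.7,"roll": 0,"fingers": 1},
    {"dx": 0,"dy": 0,"dz": 0,"roll": 0,"fingers": 1},
  ],
)

```text
time: 6.53
tool_pos: [0.4765, 0.0805, 0.1096]
tcp_rot: [-3.137, 0.134, -0.019]
wrist_force: [1.2, 1.1, 0.0]
width: 0.489
```

```bash
python3 -c "
from h import *
to(tote(-.129),.006,-4.73)"
```

```text
t 6.53 pos [0.4765 0.0805 0.1096] yaw -4.91 width 0.489 F [1.2 1.1 0. ] q6 1.77
target [ 0.43473933 -0.17976262  0.006     ] roll -0.05 dxyz [-0.53  6.58  2.57]
```

Call:
play_rows(
  rows=[
    {"dx": -0.05,"dy": 0.6,"dz": 0,"roll": -0.05,"fingers": 1},
    {"dx": -0.05,"dy": 0.66,"dz": 0,"roll": 0,"fingers": 1},
    {"dx": -0.05,"dy": 0.66,"dz": 0,"roll": 0,"fingers": 1},
    {"dx": -0.05,"dy": 0.66,"dz": 0,"roll": 0,"fingers": 1},
    {"dx": -0.05,"dy": 0.66,"dz": 0,"roll": 0,"fingers": 1},
    {"dx": -0.05,"dy": 0.66,"dz": 0,"roll": 0,"fingers": 1},
    {"dx": -0.05,"dy": 0.66,"dz": 0,"roll": 0,"fingers": 1},
    {"dx": -0.05,"dy": 0.66,"dz": 0,"roll": 0,"fingers": 1},
    {"dx": -0.05,"dy": 0.66,"dz": 0,"roll": 0,"fingers": 1},
    {"dx": -0.08,"dy": 0.7,"dz": 0,"roll": 0,"fingers": 1},
    {"dx": 0,"dy": 0,"dz": 0,"roll": 0,"fingers": 1},
    {"dx": 0,"dy": 0,"dz": 0,"roll": 0,"fingers": 1},
  ],
)

```text
time: 7.53
tool_pos: [0.4282, -0.1817, 0.1027]
tcp_rot: [-3.139, 0.134, -0.0]
wrist_force: [-0.7, 0.3, -0.5]
width: 0.485
```

```bash
python3 -c "
from h import *
to(tote(-.129),.007,-4.73)
w=cam('wrist'); save('w2.png',w['pixels'])"
```

```text
t 7.53 pos [ 0.4282 -0.1817  0.1027] yaw -4.9 width 0.485 F [-0.7  0.3 -0.5] q6 1.2
target [ 0.43473933 -0.17976262  0.007     ] roll -0.04 dxyz [ 0.16 -0.06  2.39]
```

View pics/w2.png

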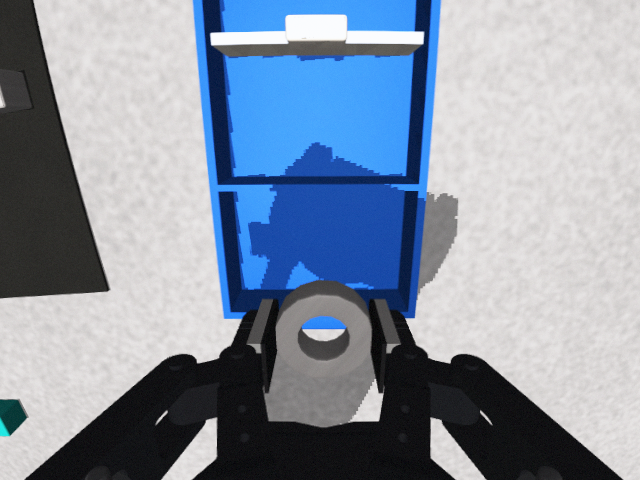

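The bearing is held level at (323,330). Next I'll lower it into the end bay and release with a limited opening.

Call:
play_rows(
  rows=[
    {"dx": 0.16,"dy": -0.06,"dz": 0.3,"roll": -0.04,"fingers": 1},
    {"dx": 0,"dy": 0,"dz": 0.6,"roll": 0,"fingers": 1},
    {"dx": 0,"dy": 0,"dz": 0.6,"roll": 0,"fingers": 1},
    {"dx": 0,"dy": 0,"dz": 0.4,"roll": 0,"fingers": 1},
    {"dx": 0,"dy": 0,"dz": 0.3,"roll": 0,"fingers": 1},
    {"dx": 0,"dy": 0,"dz": 0.17,"roll": 0,"fingers": 1},
    {"dx": 0,"dy": 0,"dz": 0,"roll": 0,"fingers": 1},
    {"dx": 0,"dy": 0,"dz": 0,"roll": 0,"fingers": 1},
  ],
)

```text
time: 8.25
tool_pos: [0.4355, -0.178, 0.0081]
tcp_rot: [-3.139, 0.123, 0.0]
wrist_force: [0.6, 0.9, -0.6]
width: 0.483
```

Call:
play_rows(
  rows=[
    {"dx": 0,"dy": 0,"dz": 0,"roll": 0,"fingers": 0.3},
    {"dx": 0,"dy": 0,"dz": 0,"roll": 0,"fingers": 0.25},
    {"dx": 0,"dy": 0,"dz": 0,"roll": 0,"fingers": 0.25},
    {"dx": 0,"dy": 0,"dz": -0.3,"roll": 0,"fingers": 0.25},
    {"dx": 0,"dy": 0,"dz": -0.7,"roll": 0,"fingers": 0.25},
    {"dx": 0,"dy": 0,"dz": -0.8,"roll": 0,"fingers": 0.25},
    {"dx": 0,"dy": 0,"dz": -0.9,"roll": 0,"fingers": 0.2},
    {"dx": 0,"dy": 0,"dz": -0.6,"roll": 0,"fingers": 0.2},
    {"dx": 0,"dy": 0,"dz": 0,"roll": 0,"fingers": 0.2},
  ],
)

```text
time: 9.0
tool_pos: [0.4397, -0.1809, 0.147]
tcp_rot: [3.134, -0.125, 0.018]
wrist_force: [0.9, 0.4, 0.2]
width: 0.798
```

```bash
python3 -c "
from h import *
to([.6205,.243],.008,-4)
w=cam('wrist'); W=world(w); g=w['pixels'].astype(int); save('w3.png',w['pixels'])
m=(g.max(2)-g.min(2)<40)&(g.sum(2)>200)&(W[...,2]>.015)&(W[...,2]<.03)&(np.abs(W[...,0]-.43)<.06)&(np.abs(W[...,1]+.18)<.06)
P=W[m]; r=cv2.minAreaRect(P[:,:2].astype(np.float32)*1000); print(r,np.percentile(P[:,2],[5,50,95]))"
```

```text
t 9.0 pos [ 0.4397 -0.1809  0.147 ] yaw -4.57 width 0.798 F [0.9 0.4 0.2] q6 1.21
target [0.6205 0.243  0.008 ] roll -0.14 dxyz [  3.73 -10.9    3.47]
((433.84283447265625, -177.33888244628906), (42.036773681640625, 42.10693359375), 86.26679992675781) [0.0196555  0.0212874  0.02247957]
```

Call:
play_rows(
  rows=[
    {"dx": 0.26,"dy": -0.78,"dz": 0,"roll": -0.14,"fingers": 0.2},
    {"dx": 0.26,"dy": -0.78,"dz": 0,"roll": 0,"fingers": 0.2},
    {"dx": 0.26,"dy": -0.78,"dz": 0,"roll": 0,"fingers": 0.2},
    {"dx": 0.26,"dy": -0.78,"dz": 0,"roll": 0,"fingers": 0.2},
    {"dx": 0.26,"dy": -0.78,"dz": 0,"roll": 0,"fingers": 0.2},
    {"dx": 0.26,"dy": -0.78,"dz": 0,"roll": 0,"fingers": 0.2},
    {"dx": 0.26,"dy": -0.78,"dz": 0,"roll": 0,"fingers": 0.2},
    {"dx": 0.26,"dy": -0.78,"dz": 0,"roll": 0,"fingers": 0.2},
    {"dx": 0.26,"dy": -0.78,"dz": 0,"roll": 0,"fingers": 0.2},
    {"dx": 0.26,"dy": -0.78,"dz": 0,"roll": 0,"fingers": 0.2},
    {"dx": 0.26,"dy": -0.78,"dz": 0,"roll": 0,"fingers": 0.2},
    {"dx": 0.26,"dy": -0.78,"dz": 0,"roll": 0,"fingers": 0.2},
    {"dx": 0.26,"dy": -0.78,"dz": 0,"roll": 0,"fingers": 0.2},
    {"dx": 0.26,"dy": -0.78,"dz": 0,"roll": 0,"fingers": 0.2},
    {"dx": 0,"dy": 0,"dz": 0,"roll": 0,"fingers": 0.2},
    {"dx": 0,"dy": 0,"dz": 0,"roll": 0,"fingers": 0.2},
  ],
)

```text
time: 10.38
tool_pos: [0.6106, 0.2478, 0.1381]
tcp_rot: [3.139, -0.106, -0.004]
wrist_force: [0.0, 0.4, 0.0]
width: 0.799
```

```bash
python3 -c "
from h import *
w=cam('wrist'); W=world(w); g=w['pixels'].astype(int).sum(2); save('w4.png',w['pixels'])
near=(np.abs(W[...,0]-.64)<.045)&(np.abs(W[...,1]-.243)<.04)&(g>300)
for a,b in [(.006,.013),(.033,.045)]:
    P=W[near&(W[...,2]>a)&(W[...,2]<b)]; r=cv2.minAreaRect(P[:,:2].astype(np.float32)*1000); print(len(P),r,np.median(P[:,2]))
u=r[0]; to(np.array(u)/1000,.008,-4)"
```

```text
2254 ((646.6812744140625, 243.81463623046875), (36.045021057128906, 40.838680267333984), 85.61964416503906) 0.009452674211674183
701 ((621.9330444335938, 245.35816955566406), (35.32188034057617, 10.554305076599121), 85.8017578125) 0.037321707834463876
t 10.43 pos [0.6102 0.2465 0.1382] yaw -3.93 width 0.799 F [-0.4 -0.2  0.5] q6 1.99
target [0.62193304 0.24535817 0.008     ] roll 0.02 dxyz [0.31 0.   3.25]
```

View pics/w4.png

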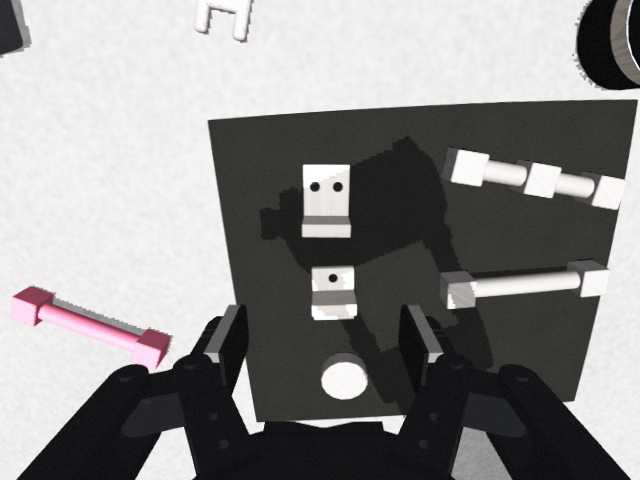

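The L bracket is at (327,200): a base with two holes and the upright at its near end, top at z = 0.037. The T is at (333,292). I'll descend on the upright and grip.

Call:
play_rows(
  rows=[
    {"dx": 0.31,"dy": 0,"dz": 0,"roll": 0.07,"fingers": 0.2},
    {"dx": 0,"dy": 0,"dz": 0.6,"roll": 0,"fingers": 0.25},
    {"dx": 0,"dy": 0,"dz": 0.8,"roll": 0,"fingers": 0.25},
    {"dx": 0,"dy": 0,"dz": 0.8,"roll": 0,"fingers": 0.25},
    {"dx": 0,"dy": 0,"dz": 0.6,"roll": 0,"fingers": 0.25},
    {"dx": 0,"dy": 0,"dz": 0.4,"roll": 0,"fingers": 0.25},
    {"dx": 0,"dy": 0,"dz": 0,"roll": 0,"fingers": 0.25},
    {"dx": 0,"dy": 0,"dz": 0,"roll": 0,"fingers": 1},
    {"dx": 0,"dy": 0,"dz": 0,"roll": 0,"fingers": 1},
    {"dx": 0,"dy": 0,"dz": 0,"roll": 0,"fingers": 1},
    {"dx": 0,"dy": 0,"dz": 0,"roll": 0,"fingers": 1},
    {"dx": 0,"dy": 0,"dz": 0,"roll": 0,"fingers": 1},
    {"dx": 0,"dy": 0,"dz": 0,"roll": 0,"fingers": 1},
  ],
)

```text
time: 11.52
tool_pos: [0.625, 0.246, 0.014]
tcp_rot: [-3.139, 0.117, -0.004]
wrist_force: [-0.3, -0.1, 5.3]
width: 0.404
```

Call:
play_rows(
  rows=[
    {"dx": 0,"dy": 0,"dz": -0.3,"roll": 0,"fingers": 1},
    {"dx": 0,"dy": 0,"dz": -0.7,"roll": 0,"fingers": 1},
    {"dx": 0,"dy": 0,"dz": -0.8,"roll": 0,"fingers": 1},
    {"dx": 0,"dy": 0,"dz": -0.8,"roll": 0,"fingers": 1},
    {"dx": 0,"dy": 0,"dz": -0.4,"roll": 0,"fingers": 1},
    {"dx": 0,"dy": 0,"dz": 0,"roll": 0,"fingers": 1},
  ],
)

```text
time: 12.02
tool_pos: [0.6272, 0.2472, 0.139]
tcp_rot: [-3.135, 0.117, -0.015]
wrist_force: [1.3, 0.9, -0.3]
width: 0.411
```

```bash
python3 -c "
from h import *
to(tote(-.066),.012,-4.73)"
```

```text
t 12.02 pos [0.6272 0.2472 0.139 ] yaw -4.28 width 0.411 F [ 1.3  0.9 -0.3] q6 1.98
target [ 0.49752477 -0.18495762  0.012     ] roll 0.11 dxyz [-2.37 11.05  3.11]
```

Call:
play_rows(
  rows=[
    {"dx": -0.15,"dy": 0.7,"dz": 0,"roll": 0.11,"fingers": 1},
    {"dx": -0.15,"dy": 0.74,"dz": 0,"roll": 0,"fingers": 1},
    {"dx": -0.15,"dy": 0.74,"dz": 0,"roll": 0,"fingers": 1},
    {"dx": -0.15,"dy": 0.74,"dz": 0,"roll": 0,"fingers": 1},
    {"dx": -0.15,"dy": 0.74,"dz": 0,"roll": 0,"fingers": 1},
    {"dx": -0.15,"dy": 0.74,"dz": 0,"roll": 0,"fingers": 1},
    {"dx": -0.15,"dy": 0.74,"dz": 0,"roll": 0,"fingers": 1},
    {"dx": -0.15,"dy": 0.74,"dz": 0,"roll": 0,"fingers": 1},
    {"dx": -0.15,"dy": 0.74,"dz": 0,"roll": 0,"fingers": 1},
    {"dx": -0.15,"dy": 0.74,"dz": 0,"roll": 0,"fingers": 1},
    {"dx": -0.15,"dy": 0.74,"dz": 0,"roll": 0,"fingers": 1},
    {"dx": -0.15,"dy": 0.74,"dz": 0,"roll": 0,"fingers": 1},
    {"dx": -0.15,"dy": 0.74,"dz": 0,"roll": 0,"fingers": 1},
    {"dx": -0.15,"dy": 0.74,"dz": 0,"roll": 0,"fingers": 1},
    {"dx": -0.15,"dy": 0.74,"dz": 0,"roll": 0,"fingers": 1},
    {"dx": 0,"dy": 0,"dz": 0,"roll": 0,"fingers": 1},
    {"dx": 0,"dy": 0,"dz": 0,"roll": 0,"fingers": 1},
  ],
)

```text
time: 13.43
tool_pos: [0.4965, -0.1887, 0.1312]
tcp_rot: [-3.138, 0.135, 0.003]
wrist_force: [1.2, 1.0, -0.6]
width: 0.413
```

```bash
python3 -c "
from h import *
to(tote(-.0635),.0165,-4.73)
w=cam('wrist'); save('w5.png',w['pixels'])"
```

```text
t 13.43 pos [ 0.4965 -0.1887  0.1312] yaw -4.91 width 0.413 F [ 1.2  1.  -0.6] q6 1.25
target [ 0.50001626 -0.18516377  0.0165    ] roll -0.04 dxyz [ 0.08 -0.09  2.87]
```

View pics/w5.png

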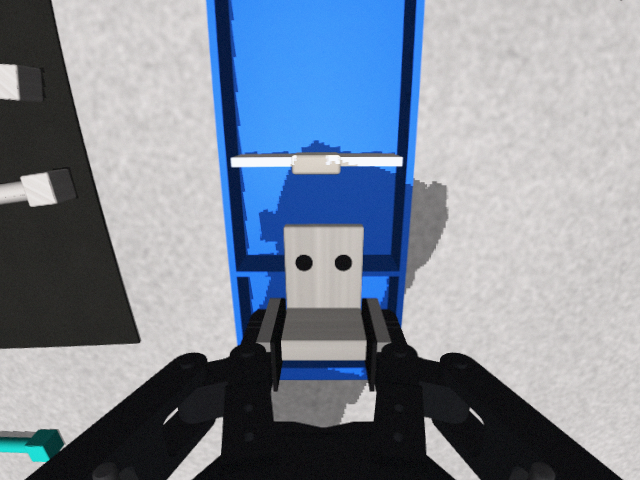

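The bracket is held straight at (323,290), ahead of the cross wall. I'll lower it into the middle bay.

Call:
play_rows(
  rows=[
    {"dx": 0.08,"dy": -0.09,"dz": 0.4,"roll": -0.04,"fingers": 1},
    {"dx": 0,"dy": 0,"dz": 0.7,"roll": 0,"fingers": 1},
    {"dx": 0,"dy": 0,"dz": 0.6,"roll": 0,"fingers": 1},
    {"dx": 0,"dy": 0,"dz": 0.4,"roll": 0,"fingers": 1},
    {"dx": 0,"dy": 0,"dz": 0.3,"roll": 0,"fingers": 1},
    {"dx": 0,"dy": 0,"dz": 0.2,"roll": 0,"fingers": 1},
    {"dx": 0,"dy": 0,"dz": 0.2,"roll": 0,"fingers": 1},
    {"dx": 0,"dy": 0,"dz": 0,"roll": 0,"fingers": 1},
    {"dx": 0,"dy": 0,"dz": 0,"roll": 0,"fingers": 1},
  ],
)

```text
time: 14.23
tool_pos: [0.5016, -0.1843, 0.0203]
tcp_rot: [3.139, -0.125, 0.0]
wrist_force: [-0.4, 0.4, -0.7]
width: 0.41
```

```bash
python3 -c "
from h import *
to(tote(-.0635),.0165,-4.73)"
```

```text
t 14.23 pos [ 0.5016 -0.1843  0.0203] yaw -4.55 width 0.41 F [-0.4  0.4 -0.7] q6 1.25
target [ 0.50001626 -0.18516377  0.0165    ] roll 0.05 dxyz [-0.04  0.02  0.09]
```

Call:
play_rows(
  rows=[
    {"dx": 0,"dy": 0,"dz": 0.1,"roll": 0,"fingers": 1},
    {"dx": 0,"dy": 0,"dz": 0,"roll": 0,"fingers": 1},
    {"dx": 0,"dy": 0,"dz": 0,"roll": 0,"fingers": 0.4},
    {"dx": 0,"dy": 0,"dz": 0,"roll": 0,"fingers": 0.35},
    {"dx": 0,"dy": 0,"dz": 0,"roll": 0,"fingers": 0.35},
    {"dx": 0,"dy": 0,"dz": -0.3,"roll": 0,"fingers": 0.35},
    {"dx": 0,"dy": 0,"dz": -0.7,"roll": 0,"fingers": 0.35},
    {"dx": 0,"dy": 0,"dz": -0.8,"roll": 0,"fingers": 0.35},
    {"dx": 0,"dy": 0,"dz": -0.9,"roll": 0,"fingers": 0.35},
    {"dx": 0,"dy": 0,"dz": -0.6,"roll": 0,"fingers": 0.35},
    {"dx": 0,"dy": 0,"dz": 0,"roll": 0,"fingers": 0.35},
  ],
)

```text
time: 15.15
tool_pos: [0.5057, -0.1864, 0.1562]
tcp_rot: [3.134, -0.125, 0.019]
wrist_force: [1.2, -0.4, 0.2]
width: 0.65
```

```bash
python3 -c "
from h import *
to([.5565,.0775],.007,91)
w=cam('wrist'); W=world(w); g=w['pixels'].astype(int); save('w6.png',w['pixels'])
near=(np.abs(W[...,0]-.51)<.06)&(np.abs(W[...,1]+.185)<.055)&(g.max(2)-g.min(2)<40)&(g.sum(2)>150)
for a,b in [(.008,.016),(.035,.045)]:
    P=W[near&(W[...,2]>a)&(W[...,2]<b)]; r=cv2.minAreaRect(P[:,:2].astype(np.float32)*1000); print(len(P),r,np.percentile(P[:,2],[5,50,95]))"
```

```text
t 15.15 pos [ 0.5057 -0.1864  0.1562] yaw -4.57 width 0.65 F [ 1.2 -0.4  0.2] q6 1.25
target [0.5565 0.0775 0.007 ] roll -23.89 dxyz [6.53 1.37 3.82]
2099 ((506.0912170410156, -178.8463897705078), (95.15923309326172, 113.37792205810547), 85.26753997802734) [0.00994605 0.01149966 0.01306043]
1469 ((529.9755859375, -183.4860382080078), (107.8617935180664, 70.7732925415039), 85.34781646728516) [0.03662076 0.03935103 0.04078007]
```

View pics/w6.png

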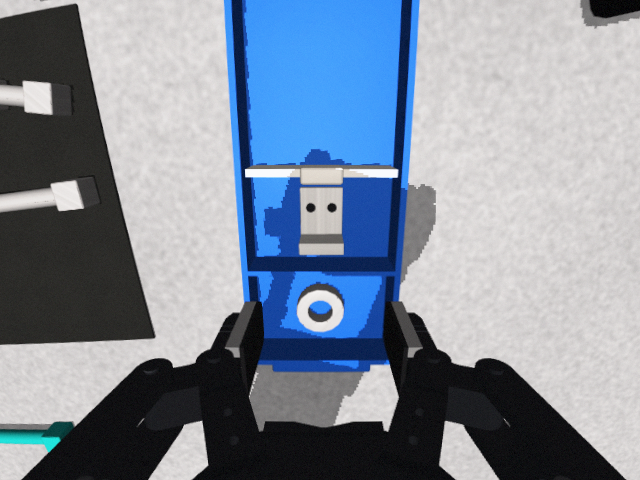

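The bracket stands flat in the middle bay at (321,220), with its base top at z = 0.0115. The bearing lies flat in the end bay at (321,310). Now for the shaft: first turn the tool about 96°.

Call:
play_rows(
  rows=[
    {"dx": 0,"dy": 0,"dz": 0,"roll": -1,"fingers": 0.3},
    {"dx": 0,"dy": 0,"dz": 0,"roll": -1,"fingers": 0.3},
    {"dx": 0,"dy": 0,"dz": 0,"roll": -1,"fingers": 0.3},
    {"dx": 0,"dy": 0,"dz": 0,"roll": -1,"fingers": 0.3},
    {"dx": 0,"dy": 0,"dz": 0,"roll": -1,"fingers": 0.3},
    {"dx": 0,"dy": 0,"dz": 0,"roll": -1,"fingers": 0.3},
    {"dx": 0,"dy": 0,"dz": 0,"roll": -1,"fingers": 0.3},
    {"dx": 0,"dy": 0,"dz": 0,"roll": -1,"fingers": 0.3},
    {"dx": 0,"dy": 0,"dz": 0,"roll": -1,"fingers": 0.3},
    {"dx": 0,"dy": 0,"dz": 0,"roll": -1,"fingers": 0.3},
    {"dx": 0,"dy": 0,"dz": 0,"roll": -1,"fingers": 0.3},
    {"dx": 0,"dy": 0,"dz": 0,"roll": -1,"fingers": 0.3},
    {"dx": 0,"dy": 0,"dz": 0,"roll": -1,"fingers": 0.3},
    {"dx": 0,"dy": 0,"dz": 0,"roll": -1,"fingers": 0.3},
    {"dx": 0,"dy": 0,"dz": 0,"roll": -1,"fingers": 0.3},
    {"dx": 0,"dy": 0,"dz": 0,"roll": -1,"fingers": 0.3},
    {"dx": 0,"dy": 0,"dz": 0,"roll": -1,"fingers": 0.3},
    {"dx": 0,"dy": 0,"dz": 0,"roll": -1,"fingers": 0.3},
    {"dx": 0,"dy": 0,"dz": 0,"roll": -1,"fingers": 0.3},
    {"dx": 0,"dy": 0,"dz": 0,"roll": -1,"fingers": 0.3},
  ],
)

```text
time: 16.87
tool_pos: [0.5002, -0.1841, 0.1469]
tcp_rot: [-2.48, -1.925, 0.002]
wrist_force: [-0.0, -0.2, -0.1]
width: 0.7
```

Call:
play_rows(
  rows=[
    {"dx": 0,"dy": 0,"dz": 0,"roll": -1,"fingers": 0.3},
    {"dx": 0,"dy": 0,"dz": 0,"roll": -1,"fingers": 0.3},
    {"dx": 0,"dy": 0,"dz": 0,"roll": -1,"fingers": 0.3},
    {"dx": 0,"dy": 0,"dz": 0,"roll": -0.9,"fingers": 0.3},
    {"dx": 0.65,"dy": 0.13,"dz": 0,"roll": 0,"fingers": 0.3},
    {"dx": 0.65,"dy": 0.13,"dz": 0,"roll": 0,"fingers": 0.3},
    {"dx": 0.65,"dy": 0.13,"dz": 0,"roll": 0,"fingers": 0.3},
    {"dx": 0.65,"dy": 0.13,"dz": 0,"roll": 0,"fingers": 0.3},
    {"dx": 0.65,"dy": 0.13,"dz": 0,"roll": 0,"fingers": 0.3},
    {"dx": 0.65,"dy": 0.13,"dz": 0,"roll": 0,"fingers": 0.3},
    {"dx": 0.65,"dy": 0.13,"dz": 0,"roll": 0,"fingers": 0.3},
    {"dx": 0.65,"dy": 0.13,"dz": 0,"roll": 0,"fingers": 0.3},
    {"dx": 0.65,"dy": 0.13,"dz": 0,"roll": 0,"fingers": 0.3},
    {"dx": 0.65,"dy": 0.13,"dz": 0,"roll": 0,"fingers": 0.3},
    {"dx": 0,"dy": 0,"dz": 0,"roll": 0,"fingers": 0.3},
    {"dx": 0,"dy": 0,"dz": 0,"roll": 0,"fingers": 0.3},
  ],
)

```text
time: 18.2
tool_pos: [0.5477, 0.0774, 0.1471]
tcp_rot: [-2.198, -2.243, 0.003]
wrist_force: [-0.5, 0.4, -0.6]
width: 0.703
```

```bash
python3 -c "
from h import *
w=cam('wrist'); W=world(w); g=w['pixels'].astype(int).sum(2); save('w7.png',w['pixels'])
m=(np.abs(W[...,0]-.556)<.03)&(np.abs(W[...,1]-.077)<.085)&(g>250)&(W[...,2]>.014)&(W[...,2]<.035)
P=W[m]; r=cv2.minAreaRect(P[:,:2].astype(np.float32)*1000); print(len(P),r,np.percentile(P[:,2],[5,50,95]))
to(np.array(r[0])/1000,.007,r[2]+90 if r[2]<45 else r[2])"
```

```text
3865 ((557.25537109375, 80.02752685546875), (23.831310272216797, 139.5508270263672), 1.033166527748108) [0.01919874 0.02386858 0.02814428]
t 18.25 pos [0.5476 0.0765 0.1472] yaw 91.12 width 0.701 F [-0.4 -0.1  0.1] q6 0.07
target [0.55725537 0.08002753 0.007     ] roll 0.02 dxyz [0.09 0.25 3.5 ]
```

View pics/w7.png

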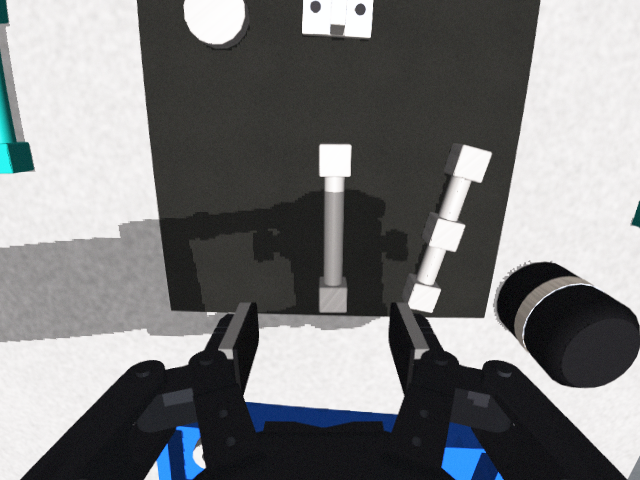

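The two-block shaft is centred at (334,230), world (0.557, 0.080), yaw 91°, and the three-block one is clear to its right at (445,230). I'll descend and grip its bare middle.

Call:
play_rows(
  rows=[
    {"dx": 0.09,"dy": 0.25,"dz": 0,"roll": 0,"fingers": 0.4},
    {"dx": 0,"dy": 0,"dz": 0.6,"roll": 0,"fingers": 0.4},
    {"dx": 0,"dy": 0,"dz": 0.8,"roll": 0,"fingers": 0.45},
    {"dx": 0,"dy": 0,"dz": 0.8,"roll": 0,"fingers": 0.45},
    {"dx": 0,"dy": 0,"dz": 0.6,"roll": 0,"fingers": 0.45},
    {"dx": 0,"dy": 0,"dz": 0.4,"roll": 0,"fingers": 0.45},
    {"dx": 0,"dy": 0,"dz": 0.3,"roll": 0,"fingers": 0.45},
    {"dx": 0,"dy": 0,"dz": 0,"roll": 0,"fingers": 0.45},
    {"dx": 0,"dy": 0,"dz": 0,"roll": 0,"fingers": 1},
    {"dx": 0,"dy": 0,"dz": 0,"roll": 0,"fingers": 1},
    {"dx": 0,"dy": 0,"dz": 0,"roll": 0,"fingers": 1},
    {"dx": 0,"dy": 0,"dz": 0,"roll": 0,"fingers": 1},
    {"dx": 0,"dy": 0,"dz": 0,"roll": 0,"fingers": 1},
    {"dx": 0,"dy": 0,"dz": 0,"roll": 0,"fingers": 1},
  ],
  grip_force=80,
)

```text
time: 19.42
tool_pos: [0.5594, 0.0801, 0.0098]
tcp_rot: [2.2, 2.24, 0.002]
wrist_force: [-2.9, -2.0, 7.1]
width: 0.152
```

Call:
play_rows(
  rows=[
    {"dx": 0,"dy": 0,"dz": -0.3,"roll": 0,"fingers": 1},
    {"dx": 0,"dy": 0,"dz": -0.6,"roll": 0,"fingers": 1},
    {"dx": 0,"dy": 0,"dz": -0.8,"roll": 0,"fingers": 1},
    {"dx": 0,"dy": 0,"dz": -0.8,"roll": 0,"fingers": 1},
    {"dx": 0,"dy": 0,"dz": -0.6,"roll": 0,"fingers": 1},
    {"dx": 0,"dy": 0,"dz": -0.4,"roll": 0,"fingers": 1},
    {"dx": 0,"dy": 0,"dz": 0,"roll": 0,"fingers": 1},
  ],
)

```text
time: 20.0
tool_pos: [0.5619, 0.0807, 0.1537]
tcp_rot: [2.197, 2.237, 0.012]
wrist_force: [1.3, 0.4, -3.5]
width: 0.147
```

```bash
python3 -c "
from h import *
to(tote(.083),.012,-4.73)"
```

```text
t 20.0 pos [0.5619 0.0807 0.1537] yaw 91.05 width 0.147 F [ 1.3  0.4 -3.5] q6 0.08
target [ 0.64601733 -0.19724421  0.012     ] roll 23.94 dxyz [2.66 6.72 3.61]
```

Call:
play_rows(
  rows=[
    {"dx": 0,"dy": 0,"dz": 0,"roll": 1,"fingers": 1},
    {"dx": 0,"dy": 0,"dz": 0,"roll": 1,"fingers": 1},
    {"dx": 0,"dy": 0,"dz": 0,"roll": 1,"fingers": 1},
    {"dx": 0,"dy": 0,"dz": 0,"roll": 1,"fingers": 1},
    {"dx": 0,"dy": 0,"dz": 0,"roll": 1,"fingers": 1},
    {"dx": 0,"dy": 0,"dz": 0,"roll": 1,"fingers": 1},
    {"dx": 0,"dy": 0,"dz": 0,"roll": 1,"fingers": 1},
    {"dx": 0,"dy": 0,"dz": 0,"roll": 1,"fingers": 1},
    {"dx": 0,"dy": 0,"dz": 0,"roll": 1,"fingers": 1},
    {"dx": 0,"dy": 0,"dz": 0,"roll": 1,"fingers": 1},
    {"dx": 0,"dy": 0,"dz": 0,"roll": 1,"fingers": 1},
    {"dx": 0,"dy": 0,"dz": 0,"roll": 1,"fingers": 1},
    {"dx": 0,"dy": 0,"dz": 0,"roll": 1,"fingers": 1},
    {"dx": 0,"dy": 0,"dz": 0,"roll": 1,"fingers": 1},
    {"dx": 0,"dy": 0,"dz": 0,"roll": 1,"fingers": 1},
    {"dx": 0,"dy": 0,"dz": 0,"roll": 1,"fingers": 1},
    {"dx": 0,"dy": 0,"dz": 0,"roll": 1,"fingers": 1},
    {"dx": 0,"dy": 0,"dz": 0,"roll": 1,"fingers": 1},
    {"dx": 0,"dy": 0,"dz": 0,"roll": 1,"fingers": 1},
    {"dx": 0,"dy": 0,"dz": 0,"roll": 1,"fingers": 1},
  ],
)

```text
time: 21.67
tool_pos: [0.5573, 0.0802, 0.1464]
tcp_rot: [-3.127, -0.297, 0.004]
wrist_force: [-0.1, 1.1, -2.8]
width: 0.149
```

Call:
play_rows(
  rows=[
    {"dx": 0,"dy": 0,"dz": 0,"roll": 1,"fingers": 1},
    {"dx": 0,"dy": 0,"dz": 0,"roll": 1,"fingers": 1},
    {"dx": 0,"dy": 0,"dz": 0,"roll": 1,"fingers": 1},
    {"dx": 0,"dy": 0,"dz": 0,"roll": 0.94,"fingers": 1},
    {"dx": 0.2,"dy": 0.5,"dz": 0,"roll": 0,"fingers": 1},
    {"dx": 0.22,"dy": 0.56,"dz": 0,"roll": 0,"fingers": 1},
    {"dx": 0.22,"dy": 0.56,"dz": 0,"roll": 0,"fingers": 1},
    {"dx": 0.22,"dy": 0.56,"dz": 0,"roll": 0,"fingers": 1},
    {"dx": 0.22,"dy": 0.56,"dz": 0,"roll": 0,"fingers": 1},
    {"dx": 0.22,"dy": 0.56,"dz": 0,"roll": 0,"fingers": 1},
    {"dx": 0.22,"dy": 0.56,"dz": 0,"roll": 0,"fingers": 1},
    {"dx": 0.22,"dy": 0.56,"dz": 0,"roll": 0,"fingers": 1},
    {"dx": 0.22,"dy": 0.56,"dz": 0,"roll": 0,"fingers": 1},
    {"dx": 0.22,"dy": 0.56,"dz": 0,"roll": 0,"fingers": 1},
    {"dx": 0.22,"dy": 0.56,"dz": 0,"roll": 0,"fingers": 1},
    {"dx": 0.22,"dy": 0.56,"dz": 0,"roll": 0,"fingers": 1},
    {"dx": 0,"dy": 0,"dz": 0,"roll": 0,"fingers": 1},
    {"dx": 0,"dy": 0,"dz": 0,"roll": 0,"fingers": 1},
  ],
)

```text
time: 23.17
tool_pos: [0.6401, -0.1948, 0.1462]
tcp_rot: [-3.138, 0.133, 0.004]
wrist_force: [-1.1, 0.0, -3.8]
width: 0.147
```

```bash
python3 -c "
from h import *
to(tote(.083),.0125,-4.73)
w=cam('wrist'); save('w8.png',w['pixels'])"
```

```text
t 23.17 pos [ 0.6401 -0.1948  0.1462] yaw -4.85 width 0.147 F [-1.1  0.  -3.8] q6 1.32
target [ 0.64601733 -0.19724421  0.0125    ] roll -0.03 dxyz [0.16 0.05 3.34]
```

View pics/w8.png

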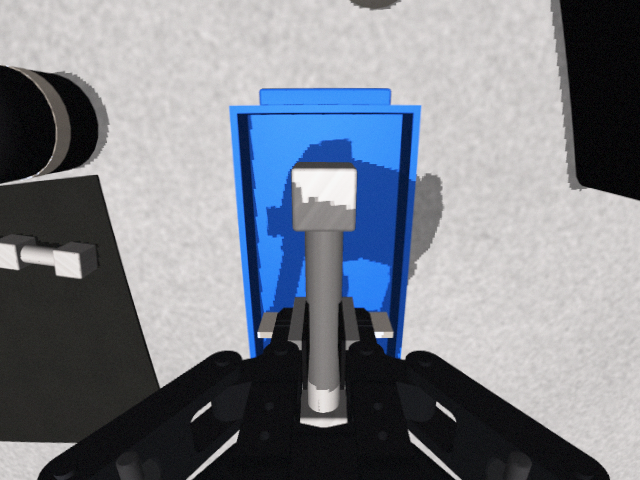

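The shaft is held along the tote axis, with its far block at (324,195). Before lowering I'll check its far end and tilt with depth.

```bash
python3 -c "
from h import *
w=cam('wrist'); W=world(w); g=w['pixels'].astype(int)
L=(W[...,:2]-C)@np.array([[np.cos(TY),-np.sin(TY)],[np.sin(TY),np.cos(TY)]])
gr=(g.max(2)-g.min(2)<40)
m=np.zeros(gr.shape,bool); m[165:232,288:360]=1; m&=gr&(W[...,2]>.1)
print('far block tote x',np.percentile(L[m][:,0],[2,50,98]),'y',np.percentile(L[m][:,1],[2,98]),'z',np.percentile(W[m][:,2],[5,50,95]))
for r in (240,260,280,300,320,350): print(r,L[r,324].round(4),W[r,324,2].round(4))
z=W[...,2]; 
top=m&(z>np.percentile(z[m],40)); A=np.c_[L[top],np.ones(top.sum())]; print('slope',np.linalg.lstsq(A,z[top],rcond=None)[0])"
```

```text
far block tote x [0.12382133 0.13626703 0.14697019] y [-0.00812812  0.01448408] z [0.16204085 0.16354213 0.1645965 ]
240 [0.1186 0.0031] 0.1598
260 [0.1099 0.003 ] 0.1593
280 [0.1016 0.003 ] 0.1603
300 [0.0921 0.003 ] 0.1597
320 [0.0827 0.003 ] 0.1602
350 [0.0673 0.003 ] 0.1599
slope [-4.66193284e-05 -3.29290746e-04  1.63974666e-01]
```

It's level (slope ≈ 0) and the far end will be at x ≈ 0.153, inside the bay. Lowering now.

Call:
play_rows(
  rows=[
    {"dx": 0.16,"dy": 0.05,"dz": 0.4,"roll": -0.03,"fingers": 1},
    {"dx": 0,"dy": 0,"dz": 0.7,"roll": 0,"fingers": 1},
    {"dx": 0,"dy": 0,"dz": 0.7,"roll": 0,"fingers": 1},
    {"dx": 0,"dy": 0,"dz": 0.5,"roll": 0,"fingers": 1},
    {"dx": 0,"dy": 0,"dz": 0.4,"roll": 0,"fingers": 1},
    {"dx": 0,"dy": 0,"dz": 0.3,"roll": 0,"fingers": 1},
    {"dx": 0,"dy": 0,"dz": 0.2,"roll": 0,"fingers": 1},
    {"dx": 0,"dy": 0,"dz": 0,"roll": 0,"fingers": 1},
    {"dx": 0,"dy": 0,"dz": 0,"roll": 0,"fingers": 1},
  ],
)

```text
time: 24.02
tool_pos: [0.6473, -0.196, 0.0202]
tcp_rot: [-3.139, 0.125, 0.0]
wrist_force: [-0.7, 0.3, -3.6]
width: 0.147
```

```bash
python3 -c "
from h import *
to(tote(.083),.0125,-4.73)"
```

```text
t 24.02 pos [ 0.6473 -0.196   0.0202] yaw -4.58 width 0.147 F [-0.7  0.3 -3.6] q6 1.32
target [ 0.64601733 -0.19724421  0.0125    ] roll 0.04 dxyz [-0.03  0.03  0.19]
```

Call:
play_rows(
  rows=[
    {"dx": 0,"dy": 0,"dz": 0.1,"roll": 0,"fingers": 1},
    {"dx": 0,"dy": 0,"dz": 0.09,"roll": 0,"fingers": 1},
    {"dx": 0,"dy": 0,"dz": 0,"roll": 0,"fingers": 1},
    {"dx": 0,"dy": 0,"dz": 0,"roll": 0,"fingers": 0.7},
    {"dx": 0,"dy": 0,"dz": 0,"roll": 0,"fingers": 0.5},
    {"dx": 0,"dy": 0,"dz": 0,"roll": 0,"fingers": 0.5},
    {"dx": 0,"dy": 0,"dz": -0.3,"roll": 0,"fingers": 0.5},
    {"dx": 0,"dy": 0,"dz": -0.7,"roll": 0,"fingers": 0.5},
    {"dx": 0,"dy": 0,"dz": -0.8,"roll": 0,"fingers": 0.5},
    {"dx": 0,"dy": 0,"dz": -0.9,"roll": 0,"fingers": 0.5},
    {"dx": 0,"dy": 0,"dz": -0.9,"roll": 0,"fingers": 0.5},
    {"dx": -0.5,"dy": 0.5,"dz": -0.9,"roll": 0,"fingers": 0.5},
    {"dx": -0.5,"dy": 0.5,"dz": 0,"roll": 0,"fingers": 0.5},
    {"dx": -0.6,"dy": 0.6,"dz": 0,"roll": 0,"fingers": 0.5},
    {"dx": -0.6,"dy": 0.6,"dz": 0,"roll": 0,"fingers": 0.5},
    {"dx": -0.6,"dy": 0.6,"dz": 0,"roll": 0,"fingers": 0.5},
    {"dx": 0,"dy": 0.6,"dz": 0,"roll": 0,"fingers": 0.5},
    {"dx": 0,"dy": 0.6,"dz": 0,"roll": 0,"fingers": 0.5},
    {"dx": 0,"dy": 0.6,"dz": 0,"roll": 0,"fingers": 0.5},
    {"dx": 0,"dy": 0,"dz": 0,"roll": 0,"fingers": 0.5},
  ],
)

```text
time: 25.68
tool_pos: [0.5223, -0.3737, 0.1913]
tcp_rot: [3.135, -0.131, 0.004]
wrist_force: [0.9, -0.4, 0.1]
width: 0.505
```

```bash
python3 -c "
from h import *
to(tote(.083),.2)
d=np.load('top0.npz'); c=cam('top'); W=world(c); px=c['pixels']
save('end.png',cv2.resize(px[140:330,190:480],None,fx=2.7,fy=2.7,interpolation=cv2.INTER_CUBIC))
L=(W[...,:2]-C)@np.array([[np.cos(TY),-np.sin(TY)],[np.sin(TY),np.cos(TY)]]); z=W[...,2]
R=px.astype(int); gr=(R.max(2)-R.min(2)<45)&(R.sum(2)>250)&(abs(L[...,1])<.056)
def st(n,m):
    r=cv2.minAreaRect(L[m].astype(np.float32)*1000); print(n,m.sum(),np.round(r[0],1),np.round(r[1],1),round(r[2],1),'z',np.percentile(z[m],[5,50,95]).round(4))
st('shaft',gr&(L[...,0]>.006)&(L[...,0]<.168)&(z>.012))
st('tab',gr&(abs(L[...,0])<.03)&(z>.05))
st('bracket',gr&(L[...,0]<-.012)&(L[...,0]>-.082)&(z>.008)&(z<.05))
st('bearing',gr&(L[...,0]<-.09)&(L[...,0]>-.168)&(z>.012))
g0=d['px'].astype(int).sum(2);g1=R.sum(2)
for n,(x,y) in {'oshaft':(313,200),'obr':(239,242),'plug':(241,281)}.items():
    for g,V in((g0,d['W']),(g1,W)):
        s=np.s_[y-20:y+21,x-35:x+36]; v=V[s]; m=(g[s]>300)&(v[...,2]>.008); print(n,v[m].mean(0).round(4))
s=np.s_[130:175,325:365]
for V in (d['W'],W): v=V[s]; m=v[...,2]>.08; print('filter',v[m].mean(0).round(4))
"
```

```text
t 25.68 pos [ 0.5223 -0.3737  0.1913] yaw -4.78 width 0.505 F [ 0.9 -0.4  0.1] q6 1.0
target [ 0.64601733 -0.19724421  0.2       ] roll 0.0 dxyz [ 2.72 -4.65 -0.23]
shaft 507 [83.5  0.6] [139.8  23.4] 0.0 z [0.0206 0.0265 0.0323]
tab 79 [-6.  -0.5] [31.4 11. ] 89.7 z [0.0535 0.0591 0.0628]
bracket 334 [-45.9   0.3] [49.4 36.7] 0.8 z [0.0093 0.0133 0.0413]
bearing 406 [-138.9  -17.5] [81.9 45.3] 74.8 z [0.0175 0.0245 0.6431]
oshaft [0.646  0.0804 0.0253]
oshaft [0.6458 0.08   0.0255]
obr [0.5539 0.2423 0.0182]
obr [0.5537 0.2427 0.0181]
plug [0.4681 0.2372 0.0196]
plug [0.468  0.2372 0.0197]
filter [0.7462 0.0145 0.0908]
filter [0.7464 0.0144 0.0909]
```

View pics/end.png

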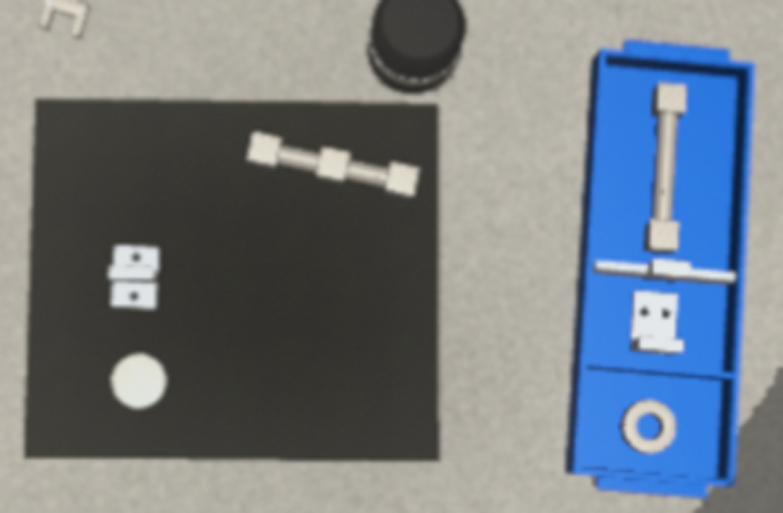

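The final view shows the shaft, bracket and bearing in their bays and the look-alikes unmoved. The arm is clear, so I'm handing in.

```bash
python3 -c "
from workcell import bot
print(bot.finish_job())"
```

```text
the job is handed in; nothing more can be done
None
```

The pump kit is packed in the tote and the job is handed in, at about 26 s of the 104 s allowed. I pushed the divider towards the robot, then placed the bearing, the L bracket and the two-block shaft, each in one try.

The last checks, in tote coordinates:
- **Divider:** q is about 0.106 m, against the 0.07 m needed.
- **Shaft:** it lies along the long bay, centred at x = 0.0835, y = 0.001. Its top heights match it resting flat on the floor; z itself was not measured separately.
- **Bracket:** its base is centred at x = -0.046, y = 0.000. The base top was at z = 0.0115, so it is flat on the floor.
- **Bearing:** the wrist camera put it at x ≈ -0.13, y ≈ 0.002 with its top at z = 0.021, so flat. My final measurement from above was spoiled because that mask picked up part of the arm. The final picture still shows it flat in its bay.
- **Look-alikes and oil filter:** none moved by more than 0.5 mm from the start.

The arm was clear of everything at hand-in. The wrist force readings I saw stayed below 10 N.

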